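# Bring the module's test pad under the bench probe

### The arm

A 7-joint arm with a two-finger parallel gripper is mounted at the origin on the work surface. World frame = base frame: x ahead of the robot, y to its left, z up, the work surface at z = 0. Lengths are in m, angles in rad, forces in N, time in s.
With the tool pointing down it reaches from about 0.425 to 0.875 m from the base axis. Payload 4.7 kg.
Tool frame: the origin (TCP) lies between the finger pads; the fingertips stand 14 mm ahead of it and the grasp point (between the pads) lies 5 mm behind it; z points along the fingers, y is the line along which they close (so a half turn about z gives the same grasp; the last joint's range is limited). The gripper opens to 87 mm and grips with 3 to 60 N. Pads are 19 mm wide; open, the fingers measure 117 mm over their backs; the gripper's body (75 mm by 190 mm) begins 51 mm behind the grasp point.
Start: joints at [1.125, 0.321, -0.07, 1.45, 0.023, 1.371, -0.057], TCP at [0.288, -0.583, 0.215] pointing down, gripper open.
Joint ranges: [-2.86, 2.86], [-0.3, 2.09], [-1.38, 1.24], [0.06, 2.45], [-1.56, 4.7], [0.09, 2.05], [-2.69, 2.69]. Speed limits (rad/s): [2.57, 2.57, 3.14, 3.14, 3.14, 3.14, 3.14].

### API

Orientations are given as a rotation vector (axis times angle).
In Python, from bench import get_state, get_image, camera_params, close_job gives the robot as it stands. The module is installed in compiled form; this text tells all that it offers.
- The arm moves only by the tool arm_command, never from a script. Its argument "motion" is a list of rows, each a list of 5 numbers: the finger opening in mm, from 0 to 87, then the shift along the tool's x, y, z in mm, then the turn about the tool's z in degrees. In form: [[gripper, x, y, z, spin], ...]. A call has 1 to 5 rows; each row is the pose to reach, as a shift and turn from the pose commanded when the call began, along the tool's axes at that moment; what a row does not reach only later rows make up. A row lasts 1/12 s, in which the tool goes at most 41.7 mm and 7.16 degrees, less where a joint would pass 70% of its speed; a pose out of reach is approached as far as the arm can. A call with a gripper value outside its range is refused whole. The fingers move at their own pace and stop on an object; "newtons" is the grip in N (left out, the last holds). Time passes only in rows, so rows that repeat a pose let the fingers close. It gives the time, the measured TCP pose, the force, the opening and the grip force at its end, in the units of the state.
- get_state(): the state, without advancing time (a new reading comes with each control period).
- get_image(name): name is "scene" or "top" or "wrist"; returns (picture, depth): 480x640x3 uint8, red, green, blue; 480x640 float32, m along the optical axis (not along the pixel's ray), 0 where there is no reading.
- camera_params(name): a dict with "intrinsics" (3x3 intrinsics, pixels), "extrinsics" (4x4, takes a point from camera to world coordinates). Camera axes: x right, y down, z forward; pixel columns grow to the right and rows downward; lengths in m; the calibration is good to about 2 mm. The wrist camera is an equidistant fisheye: a pixel r from the principal point sees the ray r / f radians off the axis. A picture is of the moment at which its call begins: read the wrist's pose just before it. camera_params takes no time and is no camera call; for the wrist camera it gives the pose at the moment of the call.
- close_job(): hands the job in; it is judged then, once.
The state is a dict: "time": time; "joint_positions": joint angles; "qd": joint speeds; "joint_torque": joint torques, N m; "position": TCP position; "tool_rot": TCP orientation; "ft_force": force on the tool from outside, world axes, zero at the start; "torque": the same for the moment, N m; "grip_width": opening from 0.0 (shut) to 1.0 (fully open); "grip_force": force on a finger pad.
Only numpy, scipy, OpenCV 4.12 (cv2) and the standard library are available. Lean on these libraries where they do the work, as an engineer would, in place of code of your own. Each camera call takes 0.05 s, during which the arm holds its last target. There are 200 camera calls.

### The job

The heat sink left standing under the overhanging head of the probe stand is in the way: lift it out and stand it upright in the shallow black tray. Then slide the amplifier module along the bench by its handle, without lifting it, until its round copper test pad is under the needle, and let go of it. Finally push the black knob on top of the stand down until the needle presses on that pad, hold it for half a second and let it spring back up, touching the board nowhere else with the needle and leaving the other things on the bench where they are.

Things in the scene. Friction and masses are not known exactly. Their poses are not given: they have to be found in the camera images.
- stand: Fixed grey probe stand. Origin on the bench, plumb below the needle tip; x points from its open front to its back. Its head, a box 66 wide (y), x -80 to +86, z 150 to 205 mm, overhangs all in front of the needle: lean the tool 25 to 40 degrees to reach below it. Behind the needle two posts 18 mm thick at x 105, y +-70 and a foot 16 mm high, x 80 to 150, 170 wide.
- probe: Vertical spring plunger in the stand's head: sprung brass needle below, black knob on top. Origin at the needle's point (needle not pushed in), 40 mm above the bench at rest. Push the knob straight down: up to 34 mm of travel against a spring (3 to 8 N). The needle meets the board after 28 mm; from there it gives a few mm (2.5 to 5 N more). All springs back.
- knob_top (a point): Centre of the flat top of the plunger's black knob (48 mm across, 22 mm high), right above the needle, 262 mm above the bench at rest.
- module: Loose amplifier module, 0.5 kg: aluminium plate 6 mm thick, x -120 to +45, y +-55 mm, with a green board, top 12 mm up (parts up to 28 mm up, none within 20 mm of the pad). Origin on its underside below the round pad. On its bare end an upright steel bridge handle: bar along x from -115 to -65, y 0, 12 mm wide (grip across y), z 40 to 52 mm, open below.
- pad (a point): Centre of the round copper test pad on the board's top, 16 mm across, with a white rim 24 mm across; the other pads are small squares. The needle may press anywhere on the copper.
- heatsink: Loose finned aluminium heat sink, an upright block 60 (x) x 40 (y) x 60 mm high, about 0.3 kg, origin at the centre of its underside. Stands under the front of the stand's head, about 80 mm in front of the needle. Grip it across y (40 mm).
- tray: Fixed shallow black tray, 160 x 160 mm outside, walls 4 mm thick and 20 mm high, floor 4 mm thick. Origin at the centre of its underside.
- meter: Bystander: black hand multimeter lying flat, 140 x 75 x 34 mm.
- can: Bystander: spray can, 52 mm across, 150 mm high. Origin at its foot.
- jar: Bystander: amber jar with white cap, 64 mm across, 80 mm high. Origin at its foot.
- screwdriver: Bystander: screwdriver lying on the bench. Origin under its middle, along its x axis.
- relay: Bystander: small clear relay on a black socket, 34 x 34 x 40 mm.
- spool: Bystander: grey spool standing on its flange, 54 mm across, 45 mm high.
- transformer: Bystander: steel transformer with copper winding, 60 x 70 x 50 mm.
Mind the look-alikes: they are no part of the job. Leave any green or red look-alike of the heatsink alone.

How it is judged:
By the outcome, as a careful person would: the job done as asked, in the order asked, and still so for the second after the job is handed in, with the robot touching nothing.
It also fails if it takes over 72 s, if anything falls off the work surface, if the arm or the gripper's body presses on something with over 40 N, if the wrist force passes 120 N, or if a joint passes its speed limit or range.

## Working session

There is one attempt and no reset: what is moved stays moved. The work goes in short steps, Python scripts to look and compute and a tool call to move; the robot and the scene stay as the last step left them, time stands still between calls to the robot, and variables do not carry over. Pictures are saved under pics/ and viewed, at most 10 in all, crops included, and the job is handed in when it is done.

Besides the shell and the picture viewer there is one more tool, called after ">>>" as a command line: name --pt "numbers of a row" for each row, then --argument value for the rest. arm_command: Moves the arm, as the interface text tells. Its arguments: {"type":"object","properties":{"motion":{"type":"array"},"newtons":{"type":"number"}},"required":["motion"]}

```bash
mkdir -p pics; ls; python3 - <<'E'
from bench import *
import cv2, numpy as np
s=get_state(); print(s)
for n in ("scene","top"):
    im,d=get_image(n); cv2.imwrite(f"pics/{n}0.png",im[:,:,::-1]); np.savez(f"{n}0.npz",im=im,d=d)
    p=camera_params(n); print(n,np.round(p["intrinsics"],1).tolist(),np.round(p["extrinsics"],3).tolist())
E
```

```text
pics
{'time': 0.0, 'joint_positions': array([ 1.12508575,  0.3218554 , -0.07008285,  1.45165198,  0.02261246,
        1.37079789, -0.05688964]), 'qd': array([-0.00018162, -0.00050466, -0.0005924 ,  0.00036761, -0.00178774,
        0.00135282,  0.00077362]), 'joint_torque': array([ 7.86731380e-05, -4.91294825e+01, -4.04103007e-01, -3.12531710e+01,
       -6.40001404e-02,  4.37933556e-02,  1.90544711e-04]), 'position': array([ 0.2881574 , -0.58201283,  0.21415203]), 'tool_rot': array([-3.05711794e+00, -7.15564762e-01,  8.55421418e-04]), 'ft_force': array([-0.9616528 ,  0.01269898,  0.21450253]), 'torque': array([ 0.01305149, -0.03194788, -0.00653202]), 'grip_force': 0.0, 'grip_width': 1.0025396774596405}
scene [[462.9, 0.0, 323.2], [0.0, 462.9, 243.6], [0.0, 0.0, 1.0]] [[-0.771, -0.558, 0.308, 0.261], [-0.637, 0.681, -0.36, 0.422], [-0.008, -0.474, -0.881, 1.137], [0.0, 0.0, 0.0, 1.0]]
top [[561.3, 0.0, 324.0], [0.0, 561.3, 241.6], [0.0, 0.0, 1.0]] [[0.004, -0.997, 0.073, 0.491], [-1.0, -0.002, 0.02, -0.008], [-0.019, -0.073, -0.997, 1.52], [0.0, 0.0, 0.0, 1.0]]
```

View pics/scene0.png

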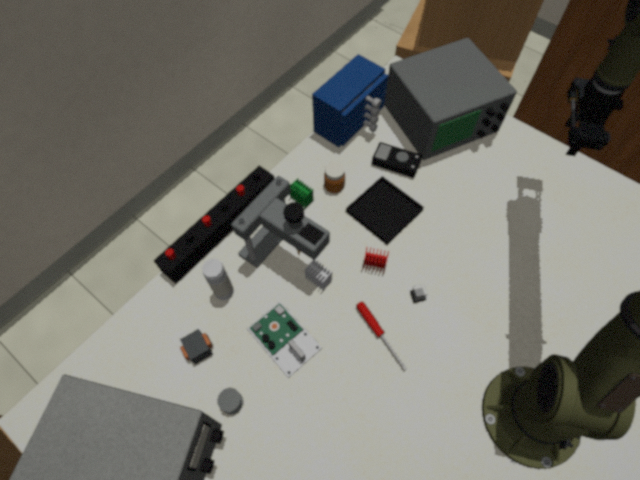

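View pics/top0.png

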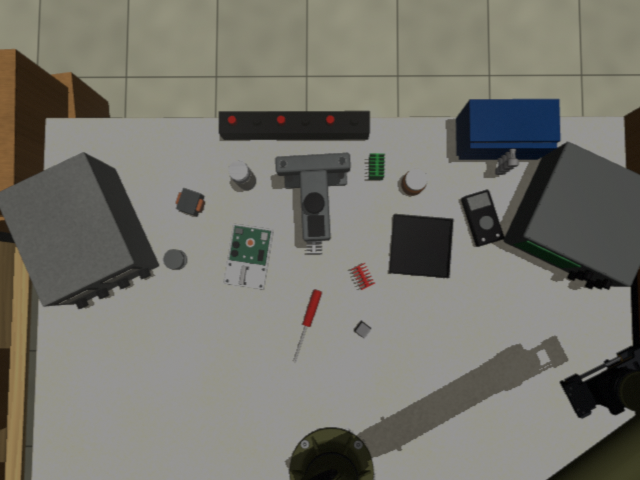

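Scene: stand knob at (293,213), grey heat sink at (319,273), module at (285,338), tray at (385,210), red look-alike at (375,260), green look-alike at (300,192). In the top picture: knob (314,203), grey fins sticking out at (314,248), red (361,276), green (376,166), module pad (250,243), tray (421,246). The grey one under the head front is the one meant.

```bash
cat > h.py <<'E'
import numpy as np, cv2
from bench import *
def cast(n,uv,z,p=None):
    p=p or camera_params(n);K=p["intrinsics"];E=p["extrinsics"]
    r=E[:3,:3]@np.linalg.solve(K,[uv[0],uv[1],1.]); o=E[:3,3]
    return o+r*(z-o[2])/r[2]
def cloud(n,d):
    p=camera_params(n);K=p["intrinsics"];E=p["extrinsics"]
    v,u=np.mgrid[:480,:640]
    c=np.stack([(u-K[0,2])/K[0,0]*d,(v-K[1,2])/K[1,1]*d,d],-1)
    return c@E[:3,:3].T+E[:3,3]
def rect(m,P,name):
    x=P[m][:,:2].astype(np.float32); r=cv2.minAreaRect(x*1000)
    print(name,len(x),"c",np.round(r[0]),"size",np.round(r[1]),"ang",round(r[2],1),"z",np.round(np.percentile(P[m][:,2],[5,50,95]),3)); return r
def blob(m,uv):
    n,l=cv2.connectedComponents(m.astype(np.uint8)); return l==l[uv[1],uv[0]]
E
python3 - <<'E'
from h import *
z=np.load("top0.npz");im,d=z["im"],z["d"];P=cloud("top",d);Z=P[...,2]
print("bench z",np.median(Z[300:400,150:250]))
box=np.zeros((480,640),bool);box[150:300,180:470]=1
rect(blob((Z>.25)&(Z<.28)&box,(314,203)),P,"knob")
rect(blob((Z>.19)&(Z<.215)&box,(314,226)),P,"head")
rect(blob((Z>.0035)&(Z<.1)&(np.arange(640)[None]<285)&(np.arange(480)[:,None]>215),(250,243)),P,"module")
hb=box.copy();hb[:,:295]=0;hb[:,335:]=0;hb[:238]=0
rect(hb&(Z>.03)&(Z<.1),P,"hs top")
g=im.max(2).astype(int)
tb=np.zeros_like(box);tb[205:285,380:462]=1
rect(blob((g<60)&tb,(421,246)),P,"tray")
hsv=cv2.cvtColor(im,cv2.COLOR_RGB2HSV)
mb=np.zeros_like(box);mb[230:255,238:262]=1
c=mb&(hsv[...,1]>90)&(hsv[...,0]<25); v,u=np.nonzero(c);print("copper",len(u),u.mean(),v.mean(),cast("top",(u.mean(),v.mean()),.012))
print("knob cast",cast("top",(314,203),.262))
# handle
mh=np.zeros_like(box);mh[255:295,222:275]=1
rect(mh&(Z>.035)&(Z<.06),P,"handle")
a=cv2.resize(im[190:300,215:345],None,fx=6,fy=5.4,interpolation=cv2.INTER_CUBIC)
s=np.load("scene0.npz")["im"];b=cv2.resize(s[170:380,230:410],None,fx=2.8,fy=2.8,interpolation=cv2.INTER_CUBIC)
cv2.imwrite("pics/cropA.png",cv2.resize(a,(780,594))[:,:,::-1]);cv2.imwrite("pics/cropB.png",b[:,:,::-1])
E
```

```text
bench z -0.00015440400152011424
knob 345 c [673.  42.] size [46. 46.] ang 0.5 z [0.256 0.261 0.265]
head 2798 c [695.  44.] size [206. 179.] ang 2.8 z [0.197 0.203 0.209]
module 2201 c [559. 228.] size [120. 179.] ang 80.5 z [0.004 0.01  0.03 ]
hs top 123 c [530.  50.] size [139.  38.] ang 0.5 z [0.034 0.057 0.064]
tray 3531 c [ 586. -164.] size [174. 322.] ang 3.0 z [-0.002  0.004  0.019]
copper 21 249.8095238095238 242.14285714285714 [0.59880153 0.22251801 0.012     ]
knob cast [0.6698593  0.04006309 0.262     ]
handle 96 c [510. 236.] size [12. 49.] ang 82.4 z [0.043 0.051 0.056]
```

View pics/cropB.png

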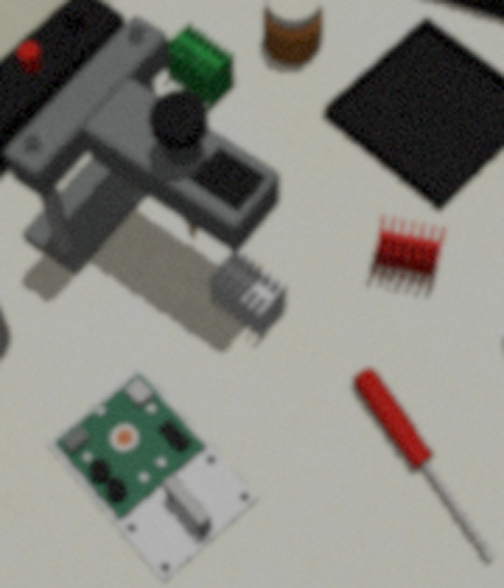

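View pics/cropA.png

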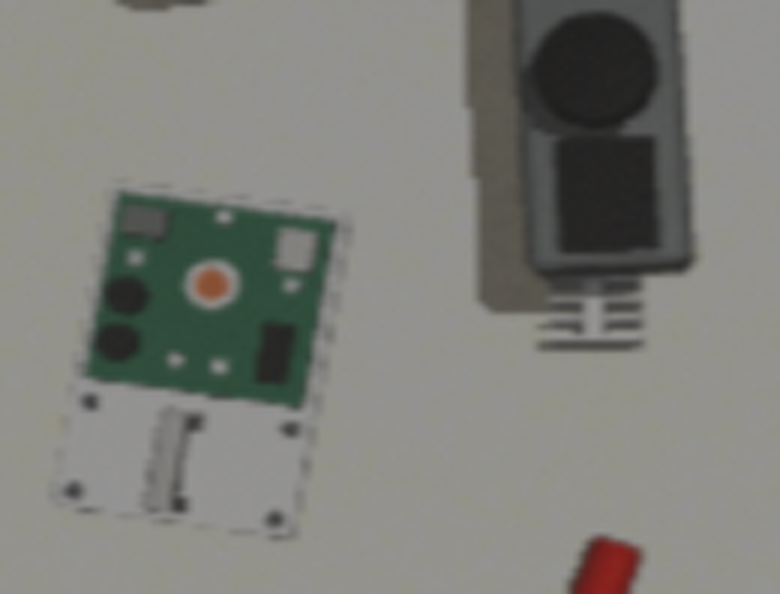

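Crops show: grey heat sink under the head's front with four fins protruding (cropA (590,315), cropB (248,293)), bare aluminium, so it's the one meant; red (cropB 408,248) and green (200,68) are look-alikes. Pad at cropA (212,285), handle (168,460).

```bash
python3 - <<'E'
from h import *
z=np.load("top0.npz");im,d=z["im"],z["d"];P=cloud("top",d);Z=P[...,2]
def px(a,b): return (215+a/6.,190+b/5.4)
for n,uv,zz in [("headFL",(533,268),.205),("headFR",(690,262),.205),("headL0",(518,20),.205),("headR0",(678,20),.205),("hsFL",(540,350),.06),("hsFR",(643,346),.06),("padc",(212,285),.012),("knob",(596,70),.262),
  ("barF",(178,408),.052),("barB",(158,508),.052),("mFL",(118,188),.006),("mFR",(345,222),.006),("mBL",(60,503),.006),("mBR",(290,535),.006)]:
    print(n,np.round(cast("top",px(*uv),zz)*1000))
# tray rim via depth
m=(Z>.012)&(Z<.03);b=np.zeros_like(m);b[205:285,382:460]=1
rect(m&b,P,"tray rim")
m=np.zeros_like(b);m[150:236,290:340]=1
h=m&(Z>.195)&(Z<.213); 
for v in range(210,238,6):
    u=np.nonzero(h[v])[0]; print(v,u.min(),u.max(),np.round(P[v,u.min()]*1000),np.round(P[v,u.max()]*1000))
# scene view hs: points between z .005 and .065 near hs
ds=np.load("scene0.npz")["d"];Q=cloud("scene",ds)
b=np.zeros_like(m);b[255:295,300:335]=1
m=b&(Q[...,2]>.012)&(Q[...,2]<.066);q=Q[m]*1000
print("hs scene",np.round(np.percentile(q,[2,50,98],axis=0)))
t=b&(Q[...,2]>.055)&(Q[...,2]<.066);rect(t,Q,"hs top scene")
E
```

```text
headFL [591.  66. 205.]
headFR [594.   4. 205.]
headL0 [700.  72. 205.]
headR0 [700.   9. 205.]
hsFL [563.  71.  60.]
hsFR [565.  26.  60.]
padc [597. 221.  12.]
knob [670.  39. 262.]
barF [534. 229.  52.]
barB [486. 237.  52.]
mFL [646. 265.   6.]
mFR [629. 162.   6.]
mBL [488. 289.   6.]
mBR [473. 185.   6.]
tray rim 405 c [ 598. -237.] size [161. 175.] ang 85.2 z [0.013 0.019 0.024]
210 301 328 [662.  73. 200.] [662.   9. 197.]
216 301 328 [648.  73. 196.] [647.   9. 204.]
222 302 329 [633.  71. 200.] [634.   7. 196.]
228 302 329 [619.  70. 205.] [619.   7. 205.]
234 302 329 [605.  70. 200.] [605.   7. 201.]
hs scene [[569.  28.  15.]
 [597.  52.  52.]
 [628.  68.  63.]]
hs top scene 207 c [599.  48.] size [61. 43.] ang 0.7 z [0.056 0.059 0.063]
```

>>> arm_command --pt "87 0 0 -41 0" --pt "87 0 0 -82 0" --pt "87 0 0 -123 0" --pt "87 0 0 -164 0" --pt "87 0 0 -205 0"

```text
time: 0.52
position: [0.2881, -0.582, 0.4219]
tool_rot: [-3.059, -0.716, 0.0]
ft_force: [0.6, -1.1, 0.9]
grip_width: 0.999
grip_force: 0.0
```

>>> arm_command --pt "87 29 -28.8 0 2" --pt "87 58 -57.5 0 4" --pt "87 87 -86 0 6" --pt "87 116 -115 0 8" --pt "87 145 -144 0 8"

```text
time: 0.93
position: [0.3547, -0.3872, 0.4198]
tool_rot: [-3.101, -0.498, 0.001]
ft_force: [2.1, -0.4, 1.0]
grip_width: 1.001
grip_force: 0.0
```

```bash
cat >> h.py <<'E'
from scipy.spatial.transform import Rotation as R
def go(target,xaz,lean=0):
    """shift in tool axes (mm) and spin (deg) to world target TCP with tool x azimuth xaz deg"""
    s=get_state();M=R.from_rotvec(s["tool_rot"]).as_matrix()
    print("t",round(s["time"],2),"pos",np.round(s["position"]*1000,1),"x",np.round(M[:,0],3),"z",np.round(M[:,2],3),"F",np.round(s["ft_force"],1),"w",round(s["grip_width"]*87,1))
    if target is not None: print("shift",np.round(M.T@(np.array(target)-s["position"]*1000),1))
    a=np.degrees(np.arctan2(M[1,0],M[0,0])); print("az",round(a,2),"spin",round((a-xaz+180)%360-180,1))
E
python3 -c "
from h import *
go([500,40,420],2.5)"
```

```text
t 0.93 pos [ 354.7 -387.2  419.8] x [ 0.95   0.313 -0.   ] z [-0.001  0.    -1.   ] F [ 2.1 -0.4  1. ] w 87.0
shift [ 2.717e+02 -3.602e+02 -1.000e-01]
az 18.24 spin 15.7
```

>>> arm_command --pt "87 24 -32 0 2" --pt "87 48 -64 0 4" --pt "87 72 -96 0 6" --pt "87 96 -128 0 8" --pt "87 120 -160 0 10"

```text
time: 1.35
position: [0.418, -0.1974, 0.42]
tool_rot: [3.133, 0.226, -0.001]
ft_force: [1.2, -0.7, -0.1]
grip_width: 0.997
grip_force: 0.0
```

```bash
python3 -c "
from h import *
go([500,40,420],2.5)"
```

```text
t 1.35 pos [ 418.  -197.4  420. ] x [ 0.99   0.143 -0.   ] z [-0. -0. -1.] F [ 1.2 -0.7 -0.1] w 86.8
shift [ 1.151e+02 -2.232e+02 -1.000e-01]
az 8.24 spin 5.7
```

>>> arm_command --pt "87 18 -36 0 2" --pt "87 36 -72 0 4" --pt "87 54 -108 0 5" --pt "87 72 -144 0 5" --pt "87 92 -180 0 5"

```text
time: 1.77
position: [0.4827, -0.0061, 0.4203]
tool_rot: [3.139, 0.091, 0.0]
ft_force: [1.2, -0.6, 0.8]
grip_width: 0.998
grip_force: 0.0
```

>>> arm_command --pt "87 40 0 0 0" --pt "87 80 0 0 0" --pt "87 120 0 0 0" --pt "87 160 0 0 0" --pt "87 200 0 0 0"

```text
time: 2.18
position: [0.6843, 0.0032, 0.4192]
tool_rot: [3.14, 0.09, -0.002]
ft_force: [0.3, -0.9, 1.7]
grip_width: 1.001
grip_force: 0.0
```

>>> arm_command --pt "87 40 0 0 0" --pt "87 80 0 0 0" --pt "87 120 0 0 0" --pt "87 160 0 0 0" --pt "87 200 0 0 0"

```text
time: 2.6
position: [0.8131, -0.0046, 0.4017]
tool_rot: [-3.104, -0.033, 0.014]
ft_force: [0.4, -2.2, -1.7]
grip_width: 0.999
grip_force: 0.0
```

```bash
python3 -c "
from h import *
go([500,40,420],2.5);print(get_state()['joint_positions'].round(3))"
```

```text
t 2.6 pos [813.1  -4.6 401.7] x [ 1.     0.022 -0.008] z [-0.009  0.037 -0.999] F [ 0.4 -2.2 -1.7] w 86.9
shift [-312.2  -51.9  -13.8]
az 1.23 spin -1.3
[ 0.016  0.859 -0.157  0.263  0.09   2.03  -1.597]
```

>>> arm_command --pt "87 40 0 -40 0" --pt "87 80 0 -80 0" --pt "87 120 0 -120 0" --pt "87 160 0 -160 0" --pt "87 200 0 -200 0"

```text
time: 3.02
position: [0.8479, -0.0128, 0.4012]
tool_rot: [-3.11, -0.018, -0.086]
ft_force: [0.3, -0.2, 0.7]
grip_width: 0.996
grip_force: 0.0
```

```bash
python3 -c "
from h import *
go([500,40,420],2.5);print(get_state()['joint_positions'].round(3))"
```

```text
t 3.02 pos [847.9 -12.8 401.2] x [0.998 0.011 0.056] z [ 0.055  0.031 -0.998] F [ 0.3 -0.2  0.7] w 86.6
shift [-345.7  -57.7  -36.4]
az 0.61 spin -1.9
[-0.015  0.979  0.381  0.059 -0.403  2.053 -1.566]
```

>>> arm_command --pt "87 0 0 -40 0" --pt "87 0 0 -80 0" --pt "87 0 0 -120 0" --pt "87 0 0 -160 0" --pt "87 0 0 -200 0"

```text
time: 3.43
position: [0.8314, -0.0134, 0.4758]
tool_rot: [-3.098, -0.021, -0.225]
ft_force: [-0.7, 0.1, -0.3]
grip_width: 0.998
grip_force: 0.0
```

```bash
python3 -c "
from h import *
go([500,40,420],2.5);print(get_state()['joint_positions'].round(3))"
```

```text
t 3.43 pos [831.4 -13.4 475.8] x [0.989 0.011 0.145] z [ 0.144  0.037 -0.989] F [-0.7  0.1 -0.3] w 86.9
shift [-335.3  -56.9    9.3]
az 0.65 spin -1.9
[-0.011  0.89   0.345  0.057 -0.374  2.053 -1.567]
```

>>> arm_command --pt "87 -40 0 0 0" --pt "87 -80 0 0 0" --pt "87 -120 0 0 0" --pt "87 -160 0 0 0" --pt "87 -200 0 0 0"

```text
time: 3.85
position: [0.7036, -0.0134, 0.4552]
tool_rot: [-3.1, -0.023, -0.218]
ft_force: [0.5, 0.4, 2.5]
grip_width: 1.004
grip_force: 0.0
```

```bash
python3 -c "
from h import *
go([500,40,420],2.5);print(get_state()['joint_positions'].round(3))"
```

```text
t 3.85 pos [703.6 -13.4 455.2] x [0.99  0.012 0.14 ] z [ 0.14   0.035 -0.99 ] F [0.5 0.4 2.5] w 87.4
shift [-205.9  -55.7    8.3]
az 0.71 spin -1.8
[-0.276  0.354  0.431  0.973 -0.199  1.705 -1.475]
```

>>> arm_command --pt "87 20 0 -41 0" --pt "87 40 0 -82 0" --pt "87 60 0 -123 0" --pt "87 80 0 -164 0" --pt "87 100 0 -205 0"

```text
time: 4.27
position: [0.7343, -0.0159, 0.5852]
tool_rot: [-3.092, -0.021, -0.287]
ft_force: [-1.9, -0.1, -0.5]
grip_width: 1.002
grip_force: 0.0
```

>>> arm_command --pt "87 0 0 -41 0" --pt "87 0 0 -82 0" --pt "87 0 0 -123 0" --pt "87 0 0 -164 0" --pt "87 0 0 -205 0"

```text
time: 4.68
position: [0.6676, -0.0181, 0.6441]
tool_rot: [-3.088, -0.018, -0.354]
ft_force: [-0.2, 0.7, -0.2]
grip_width: 0.998
grip_force: 0.0
```

```bash
python3 -c "
from h import *
go([500,40,420],2.5);print(get_state()['joint_positions'].round(3))"
```

```text
t 4.68 pos [667.6 -18.1 644.1] x [0.974 0.008 0.227] z [ 0.226  0.034 -0.973] F [-0.2  0.7 -0.2] w 86.8
shift [-213.6  -53.6  182.2]
az 0.45 spin -2.0
[-0.049  0.428  0.153  0.436 -0.131  2.053 -1.55 ]
```

>>> arm_command --pt "87 25 0 -32 0" --pt "87 50 0 -64 0" --pt "87 75 0 -96 0" --pt "87 100 0 -128 0" --pt "87 125 0 -160 0"

```text
time: 5.1
position: [0.6796, -0.0171, 0.6604]
tool_rot: [-3.08, -0.016, -0.424]
ft_force: [-0.4, 0.0, 0.4]
grip_width: 1.0
grip_force: 0.0
```

>>> arm_command --pt "87 25 0 -32 0" --pt "87 50 0 -64 0" --pt "87 75 0 -96 0" --pt "87 100 0 -128 0" --pt "87 125 0 -160 0"

```text
time: 5.52
position: [0.6819, -0.0166, 0.6822]
tool_rot: [-3.07, -0.014, -0.498]
ft_force: [0.7, -0.8, -0.0]
grip_width: 1.001
grip_force: 0.0
```

```bash
python3 -c "
from h import *
go([500,40,420],2.5);print(get_state()['joint_positions'].round(3))"
```

```text
t 5.52 pos [681.9 -16.6 682.2] x [0.949 0.004 0.316] z [ 0.316  0.033 -0.948] F [ 0.7 -0.8 -0. ] w 87.1
shift [-255.3  -51.3  193. ]
az 0.25 spin -2.3
[-0.051  0.46   0.199  0.311 -0.177  2.053 -1.555]
```

>>> arm_command --pt "87 30 0 -28 0" --pt "87 60 0 -56 0" --pt "87 90 0 -84 0" --pt "87 120 0 -112 0" --pt "87 150 0 -140 0"

```text
time: 5.93
position: [0.6938, -0.0157, 0.6969]
tool_rot: [-3.058, -0.013, -0.567]
ft_force: [0.3, 0.1, -0.1]
grip_width: 1.003
grip_force: 0.0
```

>>> arm_command --pt "87 25 0 -32 0" --pt "87 50 0 -64 0" --pt "87 75 0 -96 0" --pt "87 100 0 -128 0" --pt "87 125 0 -160 0"

```text
time: 6.35
position: [0.6824, -0.0154, 0.7231]
tool_rot: [-3.045, -0.012, -0.636]
ft_force: [-0.1, -0.4, 0.4]
grip_width: 1.002
grip_force: 0.0
```

>>> arm_command --pt "87 25 0 -32 0" --pt "87 50 0 -64 0" --pt "87 75 0 -96 0" --pt "87 100 0 -128 0" --pt "87 125 0 -160 0"

```text
time: 6.77
position: [0.6686, -0.0153, 0.7487]
tool_rot: [-3.031, -0.011, -0.702]
ft_force: [0.0, 0.1, 0.0]
grip_width: 0.998
grip_force: 0.0
```

>>> arm_command --pt "87 25 0 -32 0" --pt "87 50 0 -64 0" --pt "87 75 0 -96 0" --pt "87 100 0 -128 0" --pt "87 125 0 -160 0"

```text
time: 7.18
position: [0.6521, -0.0153, 0.7746]
tool_rot: [-3.015, -0.009, -0.767]
ft_force: [0.9, 0.2, 0.4]
grip_width: 0.999
grip_force: 0.0
```

```bash
python3 -c "
from h import *
go([500,40,420],2.5);print(get_state()['joint_positions'].round(3))"
```

```text
t 7.18 pos [652.1 -15.3 774.6] x [ 0.879 -0.002  0.478] z [ 0.477  0.031 -0.878] F [0.9 0.2 0.4] w 86.9
shift [-303.1  -47.4  240.5]
az -0.11 spin -2.6
[-0.061  0.415  0.319  0.184 -0.287  2.053 -1.562]
```

>>> arm_command --pt "87 25 0 -32 -1" --pt "87 50 0 -64 -1" --pt "87 75 0 -96 -1" --pt "87 100 0 -128 -2" --pt "87 125 0 -160 -2"

```text
time: 7.6
position: [0.6334, -0.0154, 0.8002]
tool_rot: [-3.007, -0.062, -0.834]
ft_force: [-0.2, 0.0, 0.4]
grip_width: 1.001
grip_force: 0.0
```

```bash
python3 -c "
from h import *
M=R.from_rotvec(get_state()['tool_rot']).as_matrix()
go(np.array([592,48,34])-200*M[:,2],2.0);print(np.round(np.array([592,48,34])-200*M[:,2]))"
```

```text
t 7.6 pos [633.4 -15.4 800.2] x [0.856 0.033 0.515] z [ 0.514  0.03  -0.857] F [-0.2  0.   0.4] w 87.1
shift [-428.1  -58.2  437.3]
az 2.2 spin 0.2
[489.  42. 205.]
```

>>> arm_command --pt "87 -27 -4 27 0" --pt "87 -54 -7 55 0" --pt "87 -81 -11 82 0" --pt "87 -108 -15 110 0" --pt "87 -135 -18 138 0"

```text
time: 8.02
position: [0.6009, -0.0013, 0.6659]
tool_rot: [-3.007, -0.064, -0.837]
ft_force: [0.8, -1.0, 2.0]
grip_width: 0.998
grip_force: 0.0
```

>>> arm_command --pt "87 -27 -4 27 0" --pt "87 -54 -7 55 0" --pt "87 -81 -11 82 0" --pt "87 -108 -15 110 0" --pt "87 -135 -18 138 0"

```text
time: 8.43
position: [0.5567, 0.0196, 0.4968]
tool_rot: [-3.009, -0.08, -0.818]
ft_force: [-0.9, 1.3, -1.6]
grip_width: 0.998
grip_force: 0.0
```

>>> arm_command --pt "87 -27 -4 27 0" --pt "87 -54 -7 55 0" --pt "87 -81 -11 82 0" --pt "87 -108 -15 110 0" --pt "87 -135 -18 138 0"

```text
time: 8.85
position: [0.5609, 0.0299, 0.3875]
tool_rot: [-3.006, -0.073, -0.806]
ft_force: [-1.2, 1.3, 1.3]
grip_width: 0.998
grip_force: 0.0
```

```bash
python3 - <<'E'
from h import *
M=R.from_rotvec(get_state()['tool_rot']).as_matrix()
go(np.array([592,48,34])-200*M[:,2],2.0)
go(np.array([592,48,34]),2.0)
p=camera_params("wrist");print(np.round(p["intrinsics"],1).tolist(),np.round(p["extrinsics"],3).tolist())
im,d=get_image("wrist");cv2.imwrite("pics/w1.png",im[:,:,::-1]);np.savez("w1.npz",im=im,d=d)
E
```

```text
t 8.85 pos [560.9  29.9 387.5] x [0.865 0.038 0.501] z [ 0.499  0.04  -0.866] F [-1.2  1.3  1.3] w 86.9
shift [-149.4  -11.   122.2]
az 2.51 spin 0.5
t 8.85 pos [560.9  29.9 387.5] x [0.865 0.038 0.501] z [ 0.499  0.04  -0.866] F [-1.2  1.3  1.3] w 86.9
shift [-149.4  -11.   322.2]
az 2.51 spin 0.5
[[371.6, 0.0, 323.0], [0.0, 371.6, 242.9], [0.0, 0.0, 1.0]] [[0.054, -0.959, 0.277, 0.533], [-0.998, -0.048, 0.03, 0.024], [-0.015, -0.279, -0.96, 0.566], [0.0, 0.0, 0.0, 1.0]]
```

View pics/w1.png

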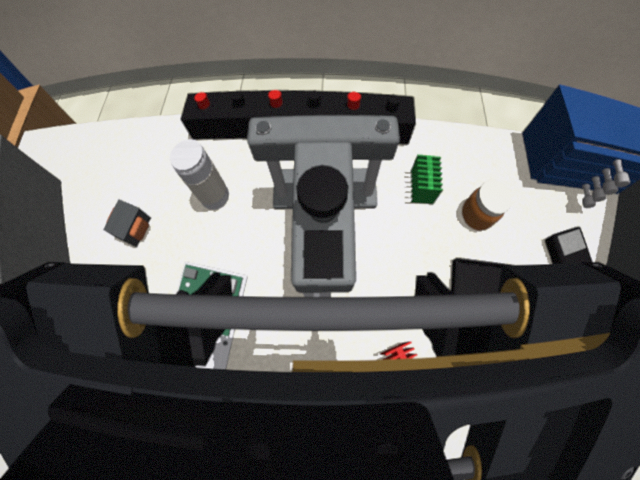

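The wrist picture shows the stand straight ahead, knob at (323,190), fins just below the head front at (318,295), module at left. The last move came up short, so I check the joints.

```bash
python3 - <<'E'
from h import *
print(get_state()['joint_positions'].round(3))
M=R.from_rotvec(get_state()['tool_rot']).as_matrix()
go(np.array([592,48,34])-200*M[:,2],2.0)
E
```

```text
[ 0.156 -0.3   -0.209  1.844 -0.079  1.078 -1.561]
t 8.9 pos [558.3  32.3 380.1] x [0.87  0.041 0.491] z [ 0.49   0.037 -0.871] F [-2.2  2.7 -5.6] w 87.1
shift [-140.    -9.7  118.5]
az 2.72 spin 0.7
```

>>> arm_command --pt "87 -15 -3 24 0" --pt "87 -30 -6 48 0" --pt "87 -45 -8 72 0"

```text
time: 9.15
position: [0.5577, 0.0379, 0.3031]
tool_rot: [-3.014, -0.07, -0.809]
ft_force: [-0.0, 0.3, -0.7]
grip_width: 1.001
grip_force: 0.0
```

```bash
python3 - <<'E'
from h import *
print(get_state()['joint_positions'].round(3))
go([592,48,34],2.0)
E
```

```text
[ 0.047 -0.297 -0.15   1.999 -0.026  0.912 -1.623]
t 9.15 pos [557.7  37.9 303.1] x [0.865 0.038 0.501] z [ 0.5    0.031 -0.866] F [-0.   0.3 -0.7] w 87.1
shift [-104.7   -6.3  250.4]
az 2.52 spin 0.5
```

>>> arm_command --pt "87 -20 -1 10 0" --pt "87 -40 -2 20 0" --pt "87 -60 -3 30 0" --pt "87 -65 -3 32 0"

```text
time: 9.48
position: [0.5339, 0.0395, 0.2255]
tool_rot: [-3.024, -0.066, -0.765]
ft_force: [-0.5, -0.1, -0.1]
grip_width: 0.997
grip_force: 0.0
```

```bash
python3 - <<'E'
from h import *
print(get_state()['joint_positions'].round(3))
go([592,48,34],2.0)
E
```

```text
[-0.186 -0.301  0.027  2.148  0.072  0.802 -1.722]
t 9.48 pos [533.9  39.5 225.5] x [0.879 0.036 0.476] z [ 0.475  0.031 -0.88 ] F [-0.5 -0.1 -0.1] w 86.7
shift [-39.7  -3.9 196.3]
az 2.31 spin 0.3
```

>>> arm_command --pt "87 -15 -1 5 0" --pt "87 -30 -2 10 0" --pt "87 -40 -4 20 0" --pt "87 -40 -4 50 0" --pt "87 -40 -4 75 0"

```text
time: 9.9
position: [0.5359, 0.0467, 0.1434]
tool_rot: [-3.02, -0.071, -0.772]
ft_force: [0.1, -0.7, 0.3]
grip_width: 1.005
grip_force: 0.0
```

```bash
python3 - <<'E'
from h import *
print(get_state()['joint_positions'].round(3))
go([592,48,34],2.0)
for n in ("wrist","scene"):
    im,d=get_image(n);np.savez(n+"2.npz",im=im,d=d)
    if n=="wrist":W=im
    else:S=cv2.resize(im[150:350,200:420],(660,600))
P=cloud("scene",d);print()
cv2.imwrite("pics/w2.png",np.hstack([cv2.resize(W,(400,300)),cv2.resize(S,(400,364))[:300]])[:,:,::-1])
E
```

```text
[ 0.026 -0.212 -0.175  2.254  0.006  0.597 -1.683]
t 9.9 pos [535.9  46.7 143.4] x [0.876 0.038 0.48 ] z [ 0.479  0.034 -0.877] F [ 0.1 -0.7  0.3] w 87.5
shift [ -3.3   2.7 122.9]
az 2.5 spin 0.5
```

View pics/w2.png

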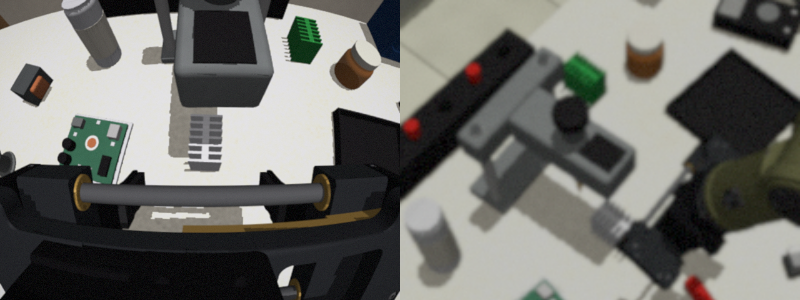

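Wrist picture: fins of heat sink at (205,140) of the left half, i.e. (328,224) full-size, under the head, centred between the fingers. I measure it from depth.

```bash
cat >> h.py <<'E'
def wcloud(d):
    p=camera_params("wrist");K=p["intrinsics"];E=p["extrinsics"]
    v,u=np.mgrid[:480,:640]
    x,y=(u-K[0,2])/K[0,0],(v-K[1,2])/K[1,1];t=np.hypot(x,y)+1e-9
    k=np.tan(t)/t*d
    return np.stack([x*k,y*k,d],-1)@E[:3,:3].T+E[:3,3]
E
python3 - <<'E'
from h import *
z=np.load("wrist2.npz");P=wcloud(z["d"]);Z=P[...,2]
b=np.zeros(Z.shape,bool);b[170:275,285:370]=1
m=b&(Z>.052)&(Z<.068);rect(m,P,"hs top");q=P[m]*1000;print(np.round(np.percentile(q,[1,99],axis=0)))
b=np.zeros(Z.shape,bool);b[175:300,80:215]=1;print("bench",np.median(Z[200:260,240:280]))
E
```

```text
hs top 2296 c [598.  45.] size [61. 40.] ang 0.4 z [0.053 0.055 0.056]
[[568.  25.  52.]
 [628.  64.  57.]]
bench -0.004707903198232444
```

>>> arm_command --pt "87 -1.5 4.5 30 2" --pt "87 -1.5 4.5 60 2" --pt "87 -1.5 4.5 90 2" --pt "87 -1.5 4.5 110 2" --pt "87 -1.5 4.5 123 2"

```text
time: 10.42
position: [0.5946, 0.0458, 0.0339]
tool_rot: [-3.013, -0.015, -0.765]
ft_force: [-0.9, -1.3, 0.1]
grip_width: 0.997
grip_force: 0.0
```

```bash
python3 - <<'E'
from h import *
print(get_state()['joint_positions'].round(3))
go([594,46,34],.5)
E
```

```text
[ 0.038  0.096 -0.186  2.229  0.161  0.324 -1.843]
t 10.42 pos [594.6  45.8  33.9] x [0.879 0.001 0.477] z [ 0.477  0.035 -0.878] F [-0.9 -1.3  0.1] w 86.7
shift [-0.5 -0.2 -0.4]
az 0.06 spin -0.4
```

>>> arm_command --pt "60 0 0 0 0" --pt "40 0 0 0 0" --pt "30 0 0 0 0" --pt "30 0 0 0 0" --pt "30 0 0 0 0" --newtons 30

```text
time: 10.83
position: [0.595, 0.0459, 0.0366]
tool_rot: [-3.011, -0.014, -0.771]
ft_force: [0.3, 0.7, -0.1]
grip_width: 0.709
grip_force: 0.0
```

>>> arm_command --pt "30 0 0 0 0" --pt "30 0 0 0 0"

```text
time: 11.0
position: [0.5945, 0.0459, 0.0357]
tool_rot: [-3.011, -0.014, -0.769]
ft_force: [0.3, 0.4, -0.2]
grip_width: 0.55
grip_force: 0.0
```

>>> arm_command --pt "30 0 0 0 0" --pt "30 0 0 0 0" --pt "30 0 0 0 0" --pt "30 0 0 0 0"

```text
time: 11.33
position: [0.5946, 0.0461, 0.0353]
tool_rot: [-3.011, -0.014, -0.768]
ft_force: [-5.1, 0.2, 4.7]
grip_width: 0.452
grip_force: 29.9
```

>>> arm_command --pt "30 5 0 -9 0" --pt "30 -15 0 -28 0" --pt "30 -40 0 -50 0" --pt "30 -60 0 -75 0" --pt "30 -75 0 -85 0"

```text
time: 11.75
position: [0.485, 0.0426, 0.0735]
tool_rot: [-3.013, -0.014, -0.764]
ft_force: [-0.1, 0.1, -2.8]
grip_width: 0.457
grip_force: 29.9
```

```bash
python3 - <<'E'
from h import *
im=np.load("top0.npz")["im"]
b=np.zeros((480,640),bool);b[205:285,380:462]=1
m=(im.max(2)<60)&b; n,l,st,_=cv2.connectedComponentsWithStats(m.astype(np.uint8)); k=1+st[1:,4].argmax()
c,_=cv2.findContours((l==k).astype(np.uint8),0,1); r=cv2.minAreaRect(c[0]); print(r)
print("tray",[np.round(cast("top",q,.02)*1000) for q in cv2.boxPoints(r)],np.round(cast("top",r[0],.02)*1000))
for uv in [(361,276),(372,288)]: print("red",cast("top",uv,.06).round(3))
go([500,46,75],0);print(get_state()['joint_positions'].round(3), get_state()["grip_force"])
E
```

```text
((420.8131408691406, 245.8668212890625), (60.154930114746094, 59.053096771240234), 4.513988018035889)
tray [array([ 517., -150.,   20.]), array([ 675., -163.,   20.]), array([ 662., -323.,   20.]), array([ 505., -309.,   20.])] [ 589. -237.   20.]
red [ 0.508 -0.075  0.06 ]
red [ 0.477 -0.104  0.06 ]
t 11.75 pos [485.   42.6  73.5] x [0.879 0.    0.477] z [ 0.476  0.035 -0.879] F [-0.1  0.1 -2.8] w 39.7
shift [13.9 -3.1  6. ]
az 0.01 spin 0.0
[ 3.800e-02 -2.310e-01 -2.020e-01  2.426e+00  1.000e-03  4.460e-01
 -1.733e+00] 29.874760620296
```

>>> arm_command --pt "30 21 6 -20 0" --pt "30 42 12 -40 0" --pt "30 62 20 -60 0" --pt "30 83 27 -80 0"

```text
time: 12.08
position: [0.5219, 0.0129, 0.1835]
tool_rot: [-3.012, -0.015, -0.764]
ft_force: [1.0, 0.6, -1.9]
grip_width: 0.457
grip_force: 29.9
```

```bash
python3 - <<'E'
from h import *
go([570,-237,150],-2);print(get_state()['joint_positions'].round(3), get_state()["grip_force"])
E
```

```text
t 12.08 pos [521.9  12.9 183.5] x [0.879 0.001 0.477] z [ 0.477  0.035 -0.878] F [ 1.   0.6 -1.9] w 39.7
shift [ 26.1 251.6  43.5]
az 0.05 spin 2.0
[ 0.044 -0.295 -0.102  2.231 -0.055  0.707 -1.589] 29.875550782307982
```

>>> arm_command --pt "30 4 38 2 0" --pt "30 8 76 5 0" --pt "30 12 114 7 0" --pt "30 17 152 9 0" --pt "30 21 190 12 0"

```text
time: 12.5
position: [0.5497, -0.1778, 0.1764]
tool_rot: [-3.011, -0.015, -0.767]
ft_force: [0.3, 0.5, -1.8]
grip_width: 0.457
grip_force: 29.9
```

>>> arm_command --pt "30 4 31 2 1" --pt "30 8 61 4 2" --pt "30 8 61 4 2"

```text
time: 12.75
position: [0.5596, -0.245, 0.1749]
tool_rot: [-3.008, 0.052, -0.766]
ft_force: [0.0, -0.9, -2.0]
grip_width: 0.46
grip_force: 29.9
```

```bash
python3 - <<'E'
from h import *
go([586,-237,60],-2);print(get_state()['joint_positions'].round(3), get_state()["grip_force"])
E
```

```text
t 12.75 pos [ 559.6 -245.   174.9] x [ 0.878 -0.041  0.478] z [ 0.479  0.028 -0.877] F [ 0.  -0.9 -2. ] w 40.0
shift [-32.1  -3.5 113.7]
az -2.7 spin -0.7
[ 0.128 -0.039  0.401  2.032 -0.376  0.756 -0.849] 29.875359535217285
```

>>> arm_command --pt "30 -8 -1 28 0" --pt "30 -16 -2 56 0" --pt "30 -24 -3 84 0" --pt "30 -32 -4 113 0" --pt "30 -32 -4 113 0"

```text
time: 13.17
position: [0.5822, -0.224, 0.0529]
tool_rot: [-3.002, 0.036, -0.745]
ft_force: [-0.3, 1.6, -3.2]
grip_width: 0.456
grip_force: 29.9
```

>>> arm_command --pt "30 -4 0 7 0" --pt "30 -8 0 13 0" --pt "30 -9.5 0 17 0" --pt "30 -9.5 0 17 0"

```text
time: 13.5
position: [0.5861, -0.2273, 0.0416]
tool_rot: [-3.003, 0.039, -0.765]
ft_force: [0.2, 1.6, -2.7]
grip_width: 0.455
grip_force: 29.9
```

```bash
python3 - <<'E'
from h import *
go([586,-237,39],-2);print(get_state()['joint_positions'].round(3), get_state()["grip_force"])
im,d=get_image("scene");cv2.imwrite("pics/s3.png",cv2.resize(im[130:330,300:500],(600,600))[:,:,::-1])
E
```

```text
t 13.5 pos [ 586.1 -227.3   41.6] x [ 0.878 -0.035  0.478] z [ 0.479  0.035 -0.877] F [ 0.2  1.6 -2.7] w 39.6
shift [-1.   9.9  1.9]
az -2.27 spin -0.3
[ 0.148  0.186  0.355  2.118 -0.695  0.514 -0.558] 29.875153871253133
```

View pics/s3.png

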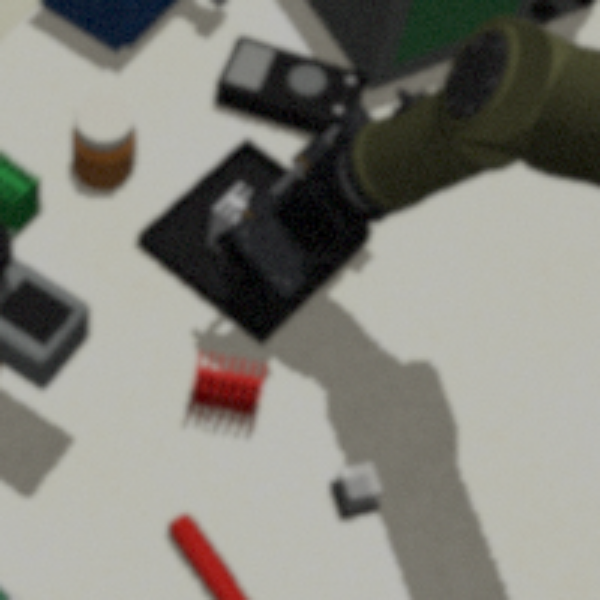

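The heat sink hangs over the tray's middle at crop (232,212), well inside the walls. Lower till contact.

>>> arm_command --pt "30 -0.5 0 1 0" --pt "30 -1 0 2 0" --pt "30 -1.5 0 3 0" --pt "30 -1.5 0 3 0"

```text
time: 13.88
position: [0.5873, -0.2274, 0.0397]
tool_rot: [-3.002, 0.039, -0.769]
ft_force: [-2.7, 0.8, 4.1]
grip_width: 0.457
grip_force: 29.9
```

>>> arm_command --pt "58 0 0 0 0" --pt "58 0 0 0 0" --pt "58 0 0 0 0" --pt "58 0 0 0 0" --pt "58 0 0 0 0"

```text
time: 14.3
position: [0.5864, -0.2271, 0.0379]
tool_rot: [-3.003, 0.039, -0.764]
ft_force: [0.8, 0.2, 0.0]
grip_width: 0.652
grip_force: 0.0
```

>>> arm_command --pt "58 0 0 -10 0" --pt "58 0 0 -30 0" --pt "58 0 0 -60 0" --pt "58 0 0 -90 0" --pt "58 0 0 -120 0"

```text
time: 14.72
position: [0.5279, -0.2312, 0.1437]
tool_rot: [-3.004, 0.039, -0.762]
ft_force: [0.2, -0.4, 0.8]
grip_width: 0.667
grip_force: 0.0
```

```bash
python3 - <<'E'
from h import *
go([500,232,150],-8.6);print(get_state()['joint_positions'].round(3))
im,d=get_image("wrist");P=wcloud(d);Z=P[...,2]
b=(abs(P[...,0]-.59)<.07)&(abs(P[...,1]+.23)<.07)&(Z>.055)&(Z<.075);
if b.sum()>50: rect(b,P,"hs in tray")
im,d=get_image("scene");P=cloud("scene",d)
b=(abs(P[...,0]-.59)<.06)&(abs(P[...,1]+.23)<.06)&(P[...,2]>.057)&(P[...,2]<.07);rect(b,P,"scene")
im,d=get_image("top");P=cloud("top",d)
b=(abs(P[...,0]-.60)<.05)&(abs(P[...,1]+.23)<.05)&(P[...,2]>.057)&(P[...,2]<.07);rect(b,P,"top")
E
```

```text
t 14.72 pos [ 527.9 -231.2  143.7] x [ 0.879 -0.035  0.476] z [ 0.477  0.035 -0.878] F [ 0.2 -0.4  0.8] w 58.0
shift [ -37.6 -462.6   -2.7]
az -2.27 spin 6.3
[ 0.125 -0.081  0.412  2.135 -0.389  0.702 -0.804]
hs in tray 3861 c [ 595. -231.] size [40. 61.] ang 88.6 z [0.057 0.07  0.072]
scene 192 c [ 592. -225.] size [42. 61.] ang 89.2 z [0.058 0.063 0.066]
top 161 c [ 591. -222.] size [39. 58.] ang 89.7 z [0.058 0.063 0.069]
```

>>> arm_command --pt "58 -3 -37 0 0" --pt "58 -6 -74 0 -1" --pt "58 -9 -111 0 -2" --pt "58 -12 -148 0 -3" --pt "58 -15 -185 0 -4"

```text
time: 15.28
position: [0.5173, -0.0437, 0.1431]
tool_rot: [-3.019, -0.068, -0.767]
ft_force: [0.7, -0.1, 0.6]
grip_width: 0.668
grip_force: 0.0
```

>>> arm_command --pt "58 -3 -37 0 0" --pt "58 -6 -74 0 0" --pt "58 -9 -111 0 0" --pt "58 -12 -148 0 0" --pt "58 -15 -185 0 0"

```text
time: 15.7
position: [0.4949, 0.1406, 0.1385]
tool_rot: [-3.019, -0.068, -0.766]
ft_force: [0.1, -0.7, 0.1]
grip_width: 0.666
grip_force: 0.0
```

```bash
python3 - <<'E'
from h import *
print(get_state()['joint_positions'].round(3))
go([458,232,128],2);
E
```

```text
[ 0.034 -0.258 -0.434  2.283  0.088  0.623 -1.998]
t 15.7 pos [494.9 140.6 138.5] x [0.878 0.036 0.477] z [ 0.476  0.036 -0.879] F [ 0.1 -0.7  0.1] w 57.9
shift [-34.1 -93.   -5.1]
az 2.33 spin 0.3
```

Take a wrist look at the handle on the way.

>>> arm_command --pt "58 -12 -30 -2 0" --pt "58 -24 -62 -4 0" --pt "58 -34 -93 -5 0" --pt "58 -34 -93 -5 0"

```text
time: 16.03
position: [0.4565, 0.2374, 0.1282]
tool_rot: [-3.015, -0.083, -0.766]
ft_force: [0.6, 0.4, 0.0]
grip_width: 0.665
grip_force: 0.0
```

```bash
python3 - <<'E'
from h import *
print(get_state()['joint_positions'].round(3))
go([506,236,40],2);
im,d=get_image("wrist");P=wcloud(d);Z=P[...,2];np.savez("w4.npz",im=im,d=d)
cv2.imwrite("pics/w4.png",im[:,:,::-1])
b=(abs(P[...,0]-.51)<.04)&(abs(P[...,1]-.235)<.04)&(Z>.036)&(Z<.056); b[300:]=0
if b.sum()>20: rect(b,P,"bar")
hsv=cv2.cvtColor(im,cv2.COLOR_RGB2HSV); c=(abs(P[...,0]-.6)<.03)&(abs(P[...,1]-.222)<.03)&(hsv[...,1]>90)&(hsv[...,0]<25)
print("copper",c.sum(),P[c].mean(0))
E
```

```text
[ 0.026 -0.229 -0.692  2.26   0.209  0.651 -2.34 ]
t 16.03 pos [456.5 237.4 128.2] x [0.877 0.044 0.478] z [ 0.476  0.042 -0.878] F [0.6 0.4 0. ] w 57.9
shift [  1.3   5.7 101. ]
az 2.88 spin 0.9
bar 1162 c [512. 229.] size [13. 50.] ang 81.1 z [0.045 0.051 0.052]
copper 188 [0.6014969  0.21557717 0.01254385]
```

View pics/w4.png

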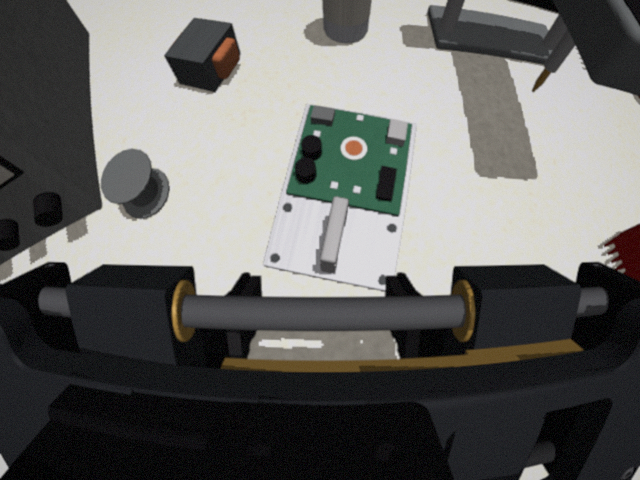

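Wrist picture: module with handle bar (335,235), copper pad (353,148); needle's brass tip at (537,85). Now grasp the bar.

>>> arm_command --pt "58 4 9.5 30 0" --pt "58 4 9.5 60 0" --pt "58 4 9.5 85 0" --pt "58 4 9.5 102 0" --pt "58 4 9.5 102 0"

```text
time: 16.5
position: [0.5107, 0.221, 0.0364]
tool_rot: [-3.026, -0.067, -0.757]
ft_force: [-1.5, -0.0, 0.4]
grip_width: 0.666
grip_force: 0.0
```

>>> arm_command --pt "5 0 0 0 0" --pt "5 0 0 0 0" --pt "5 0 0 0 0" --pt "5 0 0 0 0" --pt "5 0 0 0 0" --newtons 25

```text
time: 16.92
position: [0.5127, 0.225, 0.0431]
tool_rot: [-3.017, -0.067, -0.773]
ft_force: [-0.3, 1.5, 1.3]
grip_width: 0.374
grip_force: 0.9
```

>>> arm_command --pt "5 0 0 0 0" --pt "5 0 0 0 0" --pt "5 0 0 0 0" --pt "5 0 0 0 0" --pt "5 0 0 0 0"

```text
time: 17.33
position: [0.5129, 0.2252, 0.0427]
tool_rot: [-3.017, -0.067, -0.772]
ft_force: [-3.1, 2.0, 6.6]
grip_width: 0.134
grip_force: 24.0
```

```bash
python3 - <<'E'
from h import *
print(get_state()['joint_positions'].round(3),get_state()['grip_force'],get_state()['torque'].round(2))
go([509,232,40],2);
im,d=get_image("wrist");P=wcloud(d);Z=P[...,2]
def cop(im,P,x,y):
    hsv=cv2.cvtColor(im,cv2.COLOR_RGB2HSV); c=(abs(P[...,0]-x)<.035)&(abs(P[...,1]-y)<.035)&(hsv[...,1]>90)&(hsv[...,0]<25)
    print("copper",c.sum(),P[c].mean(0).round(4), np.argwhere(c).mean(0).round(1) if c.any() else 0)
cop(im,P,.6,.22)
im,d=get_image("top");cop(im,cloud("top",d),.6,.22)
im,d=get_image("scene");cop(im,cloud("scene",d),.6,.22)
E
```

```text
[ 0.024  0.06  -0.662  2.259  0.661  0.488 -2.691] 23.997264608333353 [0.75 0.52 0.21]
t 17.33 pos [512.9 225.2  42.7] x [0.876 0.035 0.481] z [ 0.479  0.037 -0.877] F [-3.1  2.   6.6] w 11.7
shift [-4.5 -7.   0.8]
az 2.28 spin 0.3
copper 402 [0.602  0.2187 0.0128] [156.3 338.5]
copper 21 [0.6009 0.2215 0.0113] [241.4 250.2]
copper 13 [0.6027 0.2204 0.0131] [324.8 273.5]
```

>>> arm_command --pt "5 5 15 2 0" --pt "5 9 31 4 0" --pt "5 14 46 6.5 0" --pt "5 18 61 9 0" --pt "5 18 61 9 0"

```text
time: 17.9
position: [0.5374, 0.1619, 0.0428]
tool_rot: [-3.019, -0.063, -0.774]
ft_force: [3.3, -0.7, 3.9]
grip_width: 0.128
grip_force: 25.4
```

```bash
python3 - <<'E'
from h import *
print(get_state()['joint_positions'].round(3),get_state()['grip_force'],get_state()['torque'].round(2))
go([582,45,42.5],2);
im,d=get_image("top");P=cloud("top",d)
hsv=cv2.cvtColor(im,cv2.COLOR_RGB2HSV); c=(abs(P[...,0]-.62)<.05)&(abs(P[...,1]-.16)<.05)&(hsv[...,1]>90)&(hsv[...,0]<25)
print("copper",c.sum(),P[c].mean(0).round(4))
E
```

```text
[ 0.134  0.037 -0.599  2.277  0.529  0.415 -2.431] 25.437838254729286 [ 0.06 -0.16  0.13]
t 17.9 pos [537.4 161.9  42.8] x [0.876 0.033 0.481] z [ 0.48   0.034 -0.876] F [ 3.3 -0.7  3.9] w 11.2
shift [ 35.1 118.8  17.8]
az 2.15 spin 0.1
copper 21 [0.6264 0.1709 0.0119]
```

>>> arm_command --pt "5 7 26 3.4 0" --pt "5 14 52 6.8 0" --pt "5 21 78 10.2 0" --pt "5 27 100 13 0" --pt "5 31 118 15.2 0"

```text
time: 18.37
position: [0.5769, 0.0481, 0.0428]
tool_rot: [-3.017, -0.069, -0.774]
ft_force: [-1.3, 6.5, 8.0]
grip_width: 0.127
grip_force: 26.3
```

```bash
python3 - <<'E'
from h import *
print(get_state()['joint_positions'].round(3),get_state()['grip_force'],get_state()['torque'].round(2))
go([582,45,42.5],2);
o=[]
for n in ("wrist","scene"):
    im,d=get_image(n);np.savez(n+"5.npz",im=im,d=d)
W=np.load("wrist5.npz")["im"];S=np.load("scene5.npz")["im"]
cv2.imwrite("pics/w5.png",np.vstack([cv2.resize(W[60:300,160:480],(640,480)),cv2.resize(S[200:300,230:390],(640,400))])[:600,:,::-1])
cv2.imwrite("pics/w5.png",np.hstack([cv2.resize(W[60:300,200:440],(400,400)),cv2.resize(S[195:295,260:360],(400,400))])[:,:,::-1])
E
```

```text
[ 0.341  0.058 -0.499  2.256  0.192  0.339 -1.841] 26.323682426009327 [1.33 0.19 1.02]
t 18.37 pos [576.9  48.1  42.8] x [0.876 0.036 0.482] z [ 0.481  0.036 -0.876] F [-1.3  6.5  8. ] w 11.0
shift [4.2 3.3 2.6]
az 2.37 spin 0.4
```

View pics/w5.png

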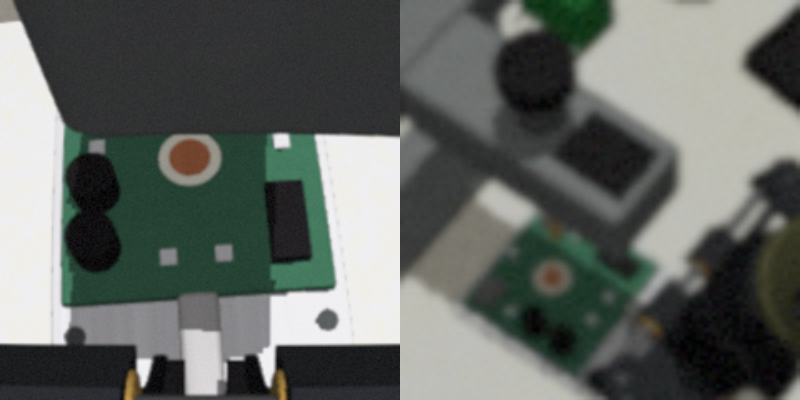

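Wrist half: pad (190,157), bar held between fingers; scene half: pad at (551,277), brass needle just above it at (553,230). I measure both in the scene view.

```bash
python3 - <<'E'
from h import *
for f in ("scene0.npz","scene5.npz"):
    z=np.load(f);S=z["im"];P=cloud("scene",z["d"])
    hsv=cv2.cvtColor(S[240:275,285:312],cv2.COLOR_RGB2HSV)
    m=((hsv[...,0]<25)&(hsv[...,1]>70)).astype(np.uint8)
    n,l,st,c=cv2.connectedComponentsWithStats(m)
    for k in range(1,n):
        if st[k,4]<4: continue
        x,y,w,h,a=st[k]; cx=c[k]+[285,240]; bot=np.argwhere(l==k); b=bot[bot[:,0]==bot[:,0].max()].mean(0)
        uv=(b[1]+285,b[0]+240.5)
        print(f,a,cx.round(1),"bottom",np.round(uv,1),"cast tip .04",cast("scene",uv,.04).round(4),"cast c .012",cast("scene",cx,.012).round(4))
P0=cloud("scene",np.load("scene0.npz")["d"])
m=np.zeros((480,640),bool);m[195:235,275:315]=1
k=m&(abs(P0[...,2]-.262)<.004);rect(k,P0,"knob scene")
z=np.load("top0.npz");P=cloud("top",z["d"]);m=np.zeros((480,640),bool);m[185:220,295:335]=1
rect(m&(P[...,2]>.25)&(P[...,2]<.275),P,"knob top")
# contour centre of knob in top
g=(z["im"].max(2)<45)&m;n,l,st,c=cv2.connectedComponentsWithStats(g.astype(np.uint8));print(st[1:],c[1:])
# wrist
w=np.load("wrist5.npz");P=wcloud(w["d"]);hsv=cv2.cvtColor(w["im"],cv2.COLOR_RGB2HSV)
c=(hsv[...,0]<25)&(hsv[...,1]>90)&(abs(P[...,0]-.666)<.03)&(abs(P[...,1]-.05)<.03);print("pad wrist",c.sum(),P[c].mean(0))
E
```

```text
scene5.npz 6 [298.5 251.5] bottom [299.  253.5] cast tip .04 [0.6756 0.0366 0.04  ] cast c .012 [0.6912 0.023  0.012 ]
scene5.npz 17 [297.6 263.9] bottom [297.5 266.5] cast tip .04 [0.6535 0.068  0.04  ] cast c .012 [0.6684 0.0529 0.012 ]
knob scene 289 c [673.  40.] size [45. 46.] ang 29.8 z [0.259 0.261 0.264]
knob top 345 c [673.  42.] size [46. 46.] ang 0.5 z [0.256 0.261 0.265]
[[303 193  21  21 339]
 [308 215  16   5  72]] [[313.4719764  202.97050147]
 [315.27777778 217.22222222]]
pad wrist 400 [0.66750881 0.05417186 0.01263287]
```

>>> arm_command --pt "5 2 7 1 0" --pt "5 4 14 2 0" --pt "5 4 14 2 0" --pt "5 4 14 2 0"

```text
time: 18.8
position: [0.582, 0.0348, 0.0428]
tool_rot: [-3.018, -0.068, -0.774]
ft_force: [1.8, 1.7, 5.3]
grip_width: 0.125
grip_force: 26.1
```

```bash
cat > pad.py <<'E'
from h import *
go([582,45,42.5],2)
for n in ("scene","wrist"):
    im,d=get_image(n);P=wcloud(d) if n=="wrist" else cloud(n,d);hsv=cv2.cvtColor(im,cv2.COLOR_RGB2HSV)
    c=(hsv[...,0]<25)&(hsv[...,1]>80)&(abs(P[...,0]-.67)<.03)&(abs(P[...,1]-.045)<.035)&(P[...,2]<.02)
    if not c.any(): continue
    v,u=np.argwhere(c).mean(0);print(n,c.sum(),u,v,P[c].mean(0).round(4),cast(n,(u,v),.012).round(4) if n=="scene" else "")
    if n=="scene": cv2.imwrite("pics/p%d.png"%int(get_state()["time"]*100),cv2.resize(im[225:295,255:345],(720,560),interpolation=cv2.INTER_CUBIC)[:,:,::-1])
E
python3 pad.py
```

```text
t 18.8 pos [582.   34.8  42.8] x [0.876 0.036 0.482] z [ 0.481  0.036 -0.876] F [1.8 1.7 5.3] w 10.9
shift [  0.2 -10.2   0.7]
az 2.37 spin 0.4
scene 16 298.0 261.5 [0.6725 0.0466 0.0115] [0.6723 0.0468 0.012 ]
wrist 119 313.07563025210084 161.0252100840336 [0.6671 0.0443 0.0125]
```

```bash
python3 - <<'E'
from h import *
p=camera_params("scene");E=np.linalg.inv(p["extrinsics"]);K=p["intrinsics"]
for q in [(.673,.040,.012),(.673,.040,.04),(.6725,.0467,.012)]:
    c=E[:3,:3]@q+E[:3,3];c=K@c;print(q,(c[:2]/c[2]).round(1))
E
python3 pad.py; ls pics
```

```text
(0.673, 0.04, 0.012) [299.4 259.6]
(0.673, 0.04, 0.04) [298.9 254.9]
(0.6725, 0.0467, 0.012) [298.  261.4]
t 18.9 pos [582.   34.9  42.8] x [0.876 0.036 0.482] z [ 0.481  0.036 -0.876] F [1.6 1.4 5.5] w 11.6
shift [  0.2 -10.1   0.6]
az 2.37 spin 0.4
scene 15 298.1333333333333 261.46666666666664 [0.6715 0.047  0.0134] [0.672  0.0465 0.012 ]
wrist 123 311.7479674796748 161.3821138211382 [0.6667 0.0451 0.0128] 
cropA.png
cropB.png
p1885.png
p1895.png
s3.png
scene0.png
top0.png
w1.png
w2.png
w4.png
w5.png
```

>>> arm_command --pt "5 0 3 0 0" --pt "5 0.5 7 0.5 0" --pt "5 0.5 7 0.5 0" --pt "5 0.5 7 0.5 0"

```text
time: 19.33
position: [0.5831, 0.0292, 0.0428]
tool_rot: [-3.016, -0.071, -0.775]
ft_force: [0.2, 4.5, 5.9]
grip_width: 0.129
grip_force: 26.5
```

```bash
python3 pad.py; ls pics | grep p1
```

```text
t 19.33 pos [583.1  29.2  42.8] x [0.875 0.037 0.482] z [ 0.481  0.037 -0.876] F [0.2 4.5 5.9] w 11.2
shift [ -0.5 -15.8   0.3]
az 2.44 spin 0.4
scene 17 298.8235294117647 260.1764705882353 [0.6728 0.0427 0.0131] [0.6732 0.0424 0.012 ]
wrist 65 304.53846153846155 165.13846153846154 [0.6648 0.0439 0.0134] 
p1885.png
p1895.png
p1938.png
```

>>> arm_command --pt "5 0 3 0 0" --pt "5 0 3 0 0" --pt "5 0 3 0 0"

```text
time: 19.68
position: [0.5833, 0.0263, 0.0428]
tool_rot: [-3.016, -0.071, -0.775]
ft_force: [0.4, 4.9, 7.2]
grip_width: 0.135
grip_force: 26.4
```

```bash
python3 pad.py; ls pics | grep p1; cp pics/$(ls -t pics|head -1) pics/last.png
```

```text
t 19.68 pos [583.3  26.3  42.8] x [0.875 0.037 0.482] z [ 0.481  0.037 -0.876] F [0.4 4.9 7.2] w 11.8
shift [ -0.6 -18.7   0.3]
az 2.45 spin 0.4
scene 13 299.38461538461536 259.38461538461536 [0.6732 0.0399 0.0129] [0.6736 0.0396 0.012 ]
wrist 57 309.3859649122807 163.2982456140351 [0.6667 0.0381 0.0127] 
p1885.png
p1895.png
p1938.png
p1973.png
```

View pics/last.png

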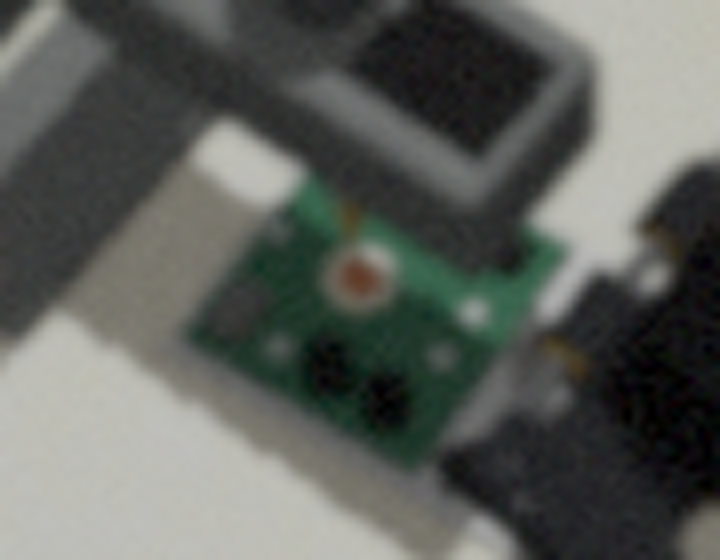

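Last view: copper pad at (360,277), brass needle tip at about (350,237); dropped 28 mm the tip lands about (356,276), on the pad. Release.

>>> arm_command --pt "40 0 0 0 0" --pt "40 0 0 0 0" --pt "40 0 0 0 0" --pt "40 0 0 0 0" --pt "40 0 0 0 0"

```text
time: 20.2
position: [0.5806, 0.0235, 0.0401]
tool_rot: [-3.02, -0.065, -0.767]
ft_force: [-0.2, -0.1, 0.5]
grip_width: 0.406
grip_force: 0.0
```

```bash
python3 pad.py
```

```text
t 20.2 pos [580.6  23.5  40.1] x [0.878 0.034 0.477] z [ 0.476  0.034 -0.879] F [-0.2 -0.1  0.5] w 35.3
shift [  3.1 -21.4  -0.7]
az 2.24 spin 0.2
scene 13 299.38461538461536 259.38461538461536 [0.6737 0.0395 0.0117] [0.6736 0.0396 0.012 ]
wrist 247 306.2267206477733 152.65587044534414 [0.6705 0.0375 0.0129]
```

>>> arm_command --pt "40 0 0 -15 0" --pt "40 0 0 -40 0" --pt "40 0 0 -70 0" --pt "40 0 0 -100 0" --pt "40 0 0 -120 0"

```text
time: 20.72
position: [0.5239, 0.0199, 0.1487]
tool_rot: [-3.018, -0.066, -0.773]
ft_force: [0.5, -0.8, -0.7]
grip_width: 0.461
grip_force: 0.0
```

```bash
python3 pad.py; python3 -c "
from h import *
go([545,30,245],2)"
```

```text
t 20.72 pos [523.9  19.9 148.7] x [0.876 0.035 0.481] z [ 0.48   0.035 -0.877] F [ 0.5 -0.8 -0.7] w 40.1
shift [  0.7 -20.9 121.8]
az 2.28 spin 0.3
scene 15 298.93333333333334 260.26666666666665 [0.6722 0.0429 0.0136] [0.6727 0.0424 0.012 ]
wrist 41 310.390243902439 161.14634146341464 [0.6678 0.0386 0.0114] 
t 20.82 pos [525.6  19.5 150.4] x [0.874 0.035 0.485] z [ 0.484  0.033 -0.874] F [-0.1 -0.5 -0.5] w 40.1
shift [ 63.2 -10.7 -73. ]
az 2.3 spin 0.3
```

```bash
python3 - <<'E'
from h import *
A=np.mean([get_image("scene")[0].astype(float) for _ in range(8)],0)
r=A[...,0]-A[...,2]   # red-blue: copper, brass
s=r[244:275,285:312]
np.set_printoptions(linewidth=200)
print(s[4:24,6:22].round().astype(int))
v,u=np.mgrid[244:275,285:312]
w=np.clip(s-25,0,None)*(v>=257);U,V=(w*u).sum()/w.sum(),(w*v).sum()/w.sum();print("pad",U,V,cast("scene",(U,V),.012).round(4))
E
```

```text
[[ -2  -9 -15 -16 -11  -3   0   0   0   0   0   0   0   0  -2  -1]
 [ -5 -14 -19 -19 -14  -4   3   6   3   1   1   0   1   0   0  -2]
 [-10 -18 -20 -20 -16  -4   9  18  14   4   1  -1  -2   0  -1   0]
 [-11 -17 -19 -19 -18  -6  14  29  25   8  -1  -2   0   0   0  -1]
 [ -9 -14 -17 -19 -18  -8  14  32  27   5  -8  -8  -4  -1  -1  -1]
 [ -6 -10 -14 -15 -15 -10   7  25  21   0 -14 -15 -12  -7  -3  -2]
 [ -8 -12 -12 -12 -12 -10   1  14  10  -5 -14 -15 -16 -13  -9  -6]
 [ -9 -12 -12 -12 -11  -6   1  10   7   0  -5  -8 -13 -16 -16 -12]
 [-11 -12 -11 -10  -6   0   9  13  13   8   5   2  -4 -12 -18 -16]
 [-12 -12 -11  -9  -2   7  17  24  27  21  16  10   3  -7 -16 -20]
 [-11 -10 -10  -5   4  14  24  38  45  38  28  18   6  -3 -14 -20]
 [-11 -12  -9  -3   6  17  31  47  54  52  41  26  11  -1 -12 -20]
 [-12 -10 -10  -4   6  16  29  44  51  53  42  27  13   2 -10 -19]
 [-12 -11  -9  -5   2  11  21  31  38  38  31  20  10   2  -9 -16]
 [-11 -12 -10  -8  -3   4  12  18  22  22  18  11   6  -3 -10 -14]
 [-10 -11  -9 -10  -8  -2   4   8  10  10   7   4  -1  -7 -12 -13]
 [-10 -11 -11 -11 -11 -10  -5  -1   1   0  -2  -4  -8  -9 -11 -12]
 [-12 -11 -12 -13 -10 -11 -10  -9  -8  -8 -10  -9 -12 -11 -12 -11]
 [ -9 -11  -9 -11 -11  -9  -9  -9 -11 -10 -11  -9 -12 -12 -12 -12]
 [ -7  -9 -10  -8  -4  -6  -7  -8 -10 -12 -10 -12 -12 -14 -11 -13]]
pad 299.3347940403155 259.4250657318142 [0.6736 0.0398 0.012 ]
```

>>> arm_command --pt "0 20 -4 -24 0" --pt "0 42 -8 -48 0" --pt "0 63 -11 -73 0"

```text
time: 21.47
position: [0.5438, 0.0307, 0.2406]
tool_rot: [-3.02, -0.066, -0.766]
ft_force: [0.1, -0.3, -0.6]
grip_width: 0.311
grip_force: 0.0
```

```bash
python3 -c "
from h import *
go([590,38,345],2);print(get_state()['joint_positions'].round(3))"
```

```text
t 21.47 pos [543.8  30.7 240.6] x [0.878 0.035 0.477] z [ 0.476  0.035 -0.879] F [ 0.1 -0.3 -0.6] w 27.1
shift [ 90.6  -6.6 -69.5]
az 2.27 spin 0.3
[ 0.348 -0.293 -0.385  2.096 -0.164  0.824 -1.496]
```

>>> arm_command --pt "0 28 -2 -22 0" --pt "0 56 -4 -44 0" --pt "0 90 -6 -70 0" --pt "0 90 -6 -70 0"

```text
time: 21.8
position: [0.595, 0.0382, 0.3545]
tool_rot: [-3.013, -0.068, -0.79]
ft_force: [-0.0, 0.5, 1.3]
grip_width: 0.044
grip_force: 0.0
```

```bash
python3 -c "
from h import *
go([675,40,300],2);print(get_state()['joint_positions'].round(3))"
```

```text
t 21.8 pos [595.   38.2 354.5] x [0.87  0.035 0.491] z [ 0.49   0.036 -0.871] F [-0.   0.5  1.3] w 3.8
shift [42.9  2.9 86.8]
az 2.33 spin 0.3
[ 0.363 -0.222 -0.403  1.824 -0.114  1.01  -1.544]
```

>>> arm_command --pt "0 14 1 29 0" --pt "0 28 2 58 0" --pt "0 43 3 87 0" --pt "0 43 3 87 0" --pt "0 43 3 87 0"

```text
time: 22.22
position: [0.6683, 0.0389, 0.2858]
tool_rot: [-3.02, -0.066, -0.76]
ft_force: [0.1, 0.1, 0.7]
grip_width: 0.006
grip_force: 0.0
```

```bash
python3 -c "
from h import *
go([675,40,282],2);go([675,40,262],2)"
```

```text
t 22.22 pos [668.3  38.9 285.8] x [0.88  0.034 0.474] z [ 0.473  0.037 -0.88 ] F [0.1 0.1 0.7] w 0.5
shift [ 4.1 -0.8  6.5]
az 2.24 spin 0.2
t 22.22 pos [668.3  38.9 285.8] x [0.88  0.034 0.474] z [ 0.473  0.037 -0.88 ] F [0.1 0.1 0.7] w 0.5
shift [-5.4 -0.4 24.1]
az 2.24 spin 0.2
```

>>> arm_command --pt "0 3.5 0 2 0" --pt "0 1 0 7 0" --pt "0 1 0 7 0" --pt "0 1 0 7 0"

```text
time: 22.55
position: [0.6726, 0.0393, 0.2847]
tool_rot: [-3.019, -0.067, -0.771]
ft_force: [-0.4, 0.5, 1.2]
grip_width: 0.008
grip_force: 0.0
```

```bash
python3 -c "
from h import *
go([675,40,262],2)"
```

```text
t 22.55 pos [672.6  39.3 284.7] x [0.877 0.036 0.48 ] z [ 0.479  0.035 -0.877] F [-0.4  0.5  1.2] w 0.7
shift [-8.8 -0.3 21.1]
az 2.33 spin 0.3
```

>>> arm_command --pt "0 -2 0 4.5 0" --pt "0 -4 0 9 0" --pt "0 -6 0 13 0" --pt "0 -8 0 17.5 0" --pt "0 -8 0 17.5 0"

```text
time: 22.97
position: [0.6735, 0.0395, 0.2629]
tool_rot: [-3.02, -0.066, -0.766]
ft_force: [-0.4, -0.4, -0.0]
grip_width: 0.006
grip_force: 0.0
```

```bash
python3 -c "
from h import *
go([675,40,250],2)"
```

```text
t 22.97 pos [673.5  39.5 262.9] x [0.878 0.035 0.477] z [ 0.476  0.035 -0.879] F [-0.4 -0.4 -0. ] w 0.5
shift [-4.8 -0.3 12.1]
az 2.29 spin 0.3
```

```bash
python3 - <<'E'
from h import *
np.set_printoptions(linewidth=220)
for n in ("top","scene"):
    im,d=get_image(n);P=cloud(n,d)
    z0=np.load(n+"0.npz");P0=cloud(n,z0["d"])
    m=(np.hypot(P0[...,0]-.673,P0[...,1]-.04)<.023)&(abs(P0[...,2]-.261)<.006)
    dz=P[m][:,2]; un=abs(P[m][:,:2]-P0[m][:,:2]).max(1)<.012
    print(n,m.sum(),"dark",(im[m].max(1)<60).mean(),np.percentile(dz[un]*1000,[5,25,50,75,95]).round(),un.sum())
    # scan: heights around knob in 4-px grid
    v,u=np.argwhere(m).mean(0).astype(int);print((P[v-16:v+17:4,u-16:u+17:4,2]*1000).round().astype(int))
print(get_state()["ft_force"],get_state()["position"])
E
```

```text
top 305 dark 0.940983606557377 [258. 260. 262. 265. 314.] 111
[[ 11 209 201 206 209 203 203 206  14]
 [ -3 202 201 206 207 203 203 205   3]
 [ -2 204 202 267 263 258 207 200   2]
 [  3 203 259 257 260 264 264 204  -3]
 [361 357 362 366 285 366 372 369  11]
 [368 361 362 364 359 367 368 365  22]
 [363 367 367 370 369 377 373 374 377]
 [389 385 394 392 394 391 376 377  15]
 [437 438 433 446 443 445 434 350   8]]Traceback (most recent call last):
  File "<stdin>", line 8, in <module>
    return _quantile_unchecked(
        a, q, axis, out, overwrite_input, method, keepdims, weights)
    return _ureduce(a,
                    func=_quantile_ureduce_func,
    ...<5 lines>...
                    overwrite_input=overwrite_input,
                    method=method)
    r = func(a, **kwargs)
    result = _quantile(arr,
                       quantiles=q,
    ...<2 lines>...
                       out=out,
                       weights=wgt)
    slices_having_nans = np.isnan(arr[-1, ...])
                                  ~~~^^^^^^^^^
IndexError: index -1 is out of bounds for axis 0 with size 0
```

>>> arm_command --pt "0 -1 0 2 0" --pt "0 -2 0 3.5 0" --pt "0 -3 0 5.5 0" --pt "0 -3 0 5.5 0"

```text
time: 23.4
position: [0.6746, 0.0396, 0.2589]
tool_rot: [-3.019, -0.067, -0.771]
ft_force: [0.4, 0.6, 2.3]
grip_width: 0.007
grip_force: 1.3
```

```bash
cat > k.py <<'E'
from h import *
go([674,40,250],2)
im,d=get_image("top");P=cloud("top",d);Q=P.reshape(-1,3)
q=Q[(abs(Q[:,0]-.687)<.006)&(abs(Q[:,1]-.04)<.014)]; print("knob front z",len(q),np.percentile(q[:,2]*1000,[10,50,90]).round(1))
q=Q[(abs(Q[:,0]-.675)<.01)&(abs(Q[:,1]-.04)<.012)]; print("mid z",len(q),np.sort(q[:,2]*1000).round())
E
python3 k.py
```

```text
t 23.4 pos [674.6  39.6 258.9] x [0.877 0.035 0.48 ] z [ 0.479  0.035 -0.877] F [0.4 0.6 2.3] w 0.6
shift [-4.8 -0.3  7.5]
az 2.3 spin 0.3
knob front z 61 [255.6 260.2 262.5]
mid z 41 [255. 256. 258. 258. 258. 258. 259. 259. 259. 260. 260. 260. 261. 261.
 262. 262. 262. 262. 263. 265. 266. 269. 270. 271. 274. 274. 276. 276.
 277. 277. 279. 280. 280. 281. 282. 349. 349. 351. 351. 353. 355.]
```

>>> arm_command --pt "0 -2 0 3.5 0" --pt "0 -4 0 7 0" --pt "0 -6 0 10.5 0" --pt "0 -8 0 14 0" --pt "0 -8 0 14 0"

```text
time: 23.87
position: [0.6748, 0.0397, 0.2427]
tool_rot: [-3.018, -0.067, -0.773]
ft_force: [0.7, -0.3, 5.2]
grip_width: 0.008
grip_force: 2.7
```

```bash
python3 k.py
```

```text
t 23.87 pos [674.8  39.7 242.7] x [0.876 0.035 0.481] z [ 0.48   0.035 -0.877] F [ 0.7 -0.3  5.2] w 0.7
shift [ 2.8 -0.4 -6.8]
az 2.29 spin 0.3
knob front z 61 [240.9 243.8 247. ]
mid z 39 [240. 240. 240. 241. 241. 241. 242. 242. 242. 243. 243. 244. 244. 244.
 244. 245. 245. 245. 245. 246. 248. 248. 252. 252. 256. 257. 257. 259.
 261. 266. 266. 268. 333. 333. 334. 334. 335. 336. 338.]
```

>>> arm_command --pt "0 -2 0 3.5 0" --pt "0 -4 0 7 0" --pt "0 -5 0 9 0" --pt "0 -5.5 0 10.5 0" --pt "0 -5.5 0 10.5 0"

```text
time: 24.33
position: [0.6751, 0.0397, 0.2321]
tool_rot: [-3.019, -0.066, -0.774]
ft_force: [-3.0, -1.0, 9.2]
grip_width: 0.009
grip_force: 4.3
```

```bash
python3 k.py
```

```text
t 24.33 pos [675.1  39.7 232.1] x [0.876 0.035 0.481] z [ 0.48   0.035 -0.876] F [-3.  -1.   9.2] w 0.8
shift [  7.7  -0.6 -16.2]
az 2.3 spin 0.3
knob front z 59 [230.2 233.9 236.3]
mid z 33 [228. 230. 231. 231. 232. 233. 233. 234. 234. 234. 235. 235. 236. 236.
 242. 243. 246. 247. 248. 250. 251. 251. 255. 257. 258. 259. 262. 321.
 321. 321. 325. 325. 328.]
```

>>> arm_command --pt "0 -0.5 0 1 0" --pt "0 -1 0 2.2 0" --pt "0 -1 0 2.2 0" --pt "0 -1 0 2.2 0" --pt "0 -1 0 2.2 0"

```text
time: 24.8
position: [0.6752, 0.0397, 0.2304]
tool_rot: [-3.019, -0.066, -0.774]
ft_force: [-4.5, -0.9, 11.6]
grip_width: 0.007
grip_force: 5.5
```

>>> arm_command --pt "0 0 0 0 0" --pt "0 0 0 0 0" --pt "0 0 0 0 0" --pt "0 0 0 0 0" --pt "0 0 0 0 0"

```text
time: 25.22
position: [0.6752, 0.0397, 0.2304]
tool_rot: [-3.019, -0.066, -0.774]
ft_force: [-4.2, -2.0, 10.8]
grip_width: 0.001
grip_force: 5.5
```

>>> arm_command --pt "0 0 0 0 0" --pt "0 0 0 0 0" --pt "0 0 0 0 0" --pt "0 0 0 0 0"

```text
time: 25.55
position: [0.6752, 0.0397, 0.2305]
tool_rot: [-3.019, -0.066, -0.774]
ft_force: [-5.0, -1.4, 10.9]
grip_width: 0.003
grip_force: 5.5
```

```bash
python3 k.py|head -4; python3 - <<'E'
from h import *
A=np.mean([get_image("scene")[0].astype(float) for _ in range(4)],0)
s=(A[...,0]-A[...,2])[248:268,291:307].round().astype(int)
np.set_printoptions(linewidth=200);print(s)
E
```

```text
t 25.55 pos [675.2  39.7 230.5] x [0.876 0.035 0.482] z [ 0.481  0.034 -0.876] F [-5.  -1.4 10.9] w 0.3
shift [  8.4  -0.6 -17.7]
az 2.3 spin 0.3
knob front z 57 [227.9 231.  234. ]
[[  0  -4  -4  -6  -1  -1   0   0   0   0   0   1  -1  -1  -2   0]
 [ -5 -10 -12  -8  -4  -1   0   0   0  -1   0   0   0   0  -1   0]
 [ -8 -16 -16 -14 -10  -3   0   2   0   0   0   1   0   0   0   0]
 [-12 -17 -18 -17 -12  -5   0   2   1   1  -1   0   0   0  -1  -1]
 [ -9 -14 -18 -19 -12  -6   0   2   2   1  -2  -5  -6  -1   0  -1]
 [ -7 -10 -14 -14 -11  -4   1   5   0  -2  -7 -12 -11  -9  -5  -2]
 [ -8 -12 -12 -11 -10  -2   2   6   4   0  -7 -13 -16 -13 -10  -5]
 [-12 -10 -13 -10  -8  -2   6  14  13   6  -2  -6 -12 -16 -16 -14]
 [ -9 -13 -13 -11  -7   2  13  24  24  12   8   3  -4 -13 -18 -19]
 [-11 -13 -10  -8   0   8  20  32  33  23  16  11   3  -7 -16 -20]
 [-11 -12 -10  -5   2  13  25  40  45  39  27  18   7  -4 -15 -20]
 [-12 -12 -10  -2   7  18  31  44  54  52  40  24  11   0 -12 -20]
 [-12 -12 -10  -4   5  15  29  42  51  50  41  26  12   2 -12 -18]
 [-10 -10  -8  -5   4  11  21  31  38  38  31  20  10   1  -9 -14]
 [-10 -13 -11 -10  -2   4  11  17  24  22  17  12   6  -3 -10 -13]
 [-13  -8 -10  -9  -8  -4   4   8  10  10   8   4  -3  -6 -13 -12]
 [-11 -10 -12 -10 -12 -10  -5  -2   0   1  -3  -5  -8 -10 -14 -11]
 [-11 -11 -12  -9 -11 -11 -10  -9  -9  -8  -9 -12 -10 -12 -12 -12]
 [-10 -10  -9 -10  -9  -9 -10 -12 -10 -12 -13 -12 -12 -12 -13 -14]
 [ -9  -8  -8  -6  -3  -4  -6 -10  -9 -12 -11 -11 -12 -12 -12 -12]]
```

>>> arm_command --pt "0 4 0 -7 0" --pt "0 8 0 -15 0" --pt "0 12 0 -23 0" --pt "0 17 0 -32 0" --pt "0 22 0 -40 0"

```text
time: 26.22
position: [0.6733, 0.0395, 0.273]
tool_rot: [-3.02, -0.067, -0.764]
ft_force: [-0.2, -1.1, 0.0]
grip_width: 0.002
grip_force: 0.0
```

>>> arm_command --pt "0 10 0 -30 0" --pt "0 15 0 -60 0" --pt "0 15 0 -90 0" --pt "0 15 0 -90 0"

```text
time: 26.55
position: [0.645, 0.0373, 0.3668]
tool_rot: [-3.017, -0.067, -0.781]
ft_force: [1.1, 1.1, 1.0]
grip_width: 0.001
grip_force: 0.0
```

```bash
python3 - <<'E'
from h import *
go(None,2)
im,d=get_image("top");P=cloud("top",d);im0=np.load("top0.npz")["im"];P0=cloud("top",np.load("top0.npz")["d"])
k=(np.hypot(P[...,0]-.68,P[...,1]-.04)<.02)&(P[...,2]>.22)&(P[...,2]<.29);print("knob z",k.sum(),np.median(P[k][:,2]))
A=np.mean([get_image("scene")[0].astype(float) for _ in range(4)],0)
s=(A[...,0]-A[...,2])[244:275,285:312];v,u=np.mgrid[244:275,285:312]
w=np.clip(s-25,0,None)*(v>=257);U,V=(w*u).sum()/w.sum(),(w*v).sum()/w.sum();print("pad",cast("scene",(U,V),.012).round(4))
# what changed from the start, scene view
S0=np.load("scene0.npz")["im"];D=(np.abs(A-S0).max(2)>45).astype(np.uint8)
n,l,st,c=cv2.connectedComponentsWithStats(D)
print([(st[i].tolist()) for i in range(1,n) if st[i,4]>15])
im,d=get_image("scene");P=cloud("scene",d);b=(abs(P[...,0]-.59)<.06)&(abs(P[...,1]+.23)<.06)&(P[...,2]>.057)&(P[...,2]<.07);rect(b,P,"hs")
E
```

```text
t 26.55 pos [645.   37.3 366.8] x [0.873 0.036 0.486] z [ 0.485  0.034 -0.874] F [1.1 1.1 1. ] w 0.1
az 2.34 spin 0.3
knob z 197 0.26141819198093263
pad [0.6735 0.0398 0.012 ]
[[626, 0, 14, 22, 134], [396, 67, 64, 33, 342], [372, 77, 63, 54, 1128], [577, 80, 45, 51, 921], [568, 83, 11, 15, 55], [367, 97, 13, 9, 66], [290, 105, 127, 119, 4887], [435, 109, 68, 34, 1310], [420, 119, 220, 145, 14127], [330, 132, 8, 9, 26], [397, 152, 12, 9, 87], [370, 191, 27, 31, 525], [274, 193, 21, 14, 129], [506, 202, 63, 177, 5796], [279, 247, 47, 37, 792], [289, 267, 272, 213, 9222], [316, 281, 12, 9, 73], [581, 290, 59, 64, 1952], [249, 303, 57, 61, 1544], [571, 355, 7, 7, 25], [566, 369, 11, 20, 100], [501, 372, 9, 17, 86], [547, 376, 10, 4, 20], [630, 396, 10, 29, 202], [559, 404, 7, 13, 40], [486, 416, 9, 8, 47], [593, 424, 38, 17, 456], [573, 435, 18, 10, 105]]
hs 192 c [ 592. -225.] size [41. 60.] ang 88.0 z [0.058 0.063 0.067]
```

Knob sprung back to 262 mm, the pad hasn't moved, the heat sink stands in the tray, and the robot touches nothing.

```bash
python3 -c "
from bench import *
print(close_job())"
```

```text
the job is handed in; nothing more can be done
None
```

The job is handed in at about 27 s of the 72 s limit: the heat sink stands in the tray, the module was slid until its pad lay under the needle and let go, and the knob was pressed and held for over half a second before springing back up; in the camera view the needle came down on the copper, a few mm at most from its centre.

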